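# Slide a drawer front through the open jaws of a lever vise and lock it

## Task

Get the small oak drawer front ready for edge trimming: square it up and push it flat along the bench, through between the open jaws of the low blue lever vise, until its leading end is fully home against the vise's steel work stop. Then push the red-knobbed lever all the way home so that the jaws hold the board. Only push with the fingertips, never lift the board off the bench, leave the loose tools and the dish around it where they are, and finish clear of everything.

Things in the scene. Friction and masses are not known exactly. Their poses are not given: they have to be found in the camera images.
- board: Oak drawer front lying flat on the bench, 96 mm along its x, 160 mm along its y, 22 mm thick, small knob hole in the middle, about 0.25 kg. Origin: centre of its underside. It starts to the vise's +y side, at up to 0.3 rad to the vise and off its line.
- vise: Low blue bench-top vise, screwed down. Origin: on the bench top in the middle of the jaws' length. The gap runs along its y, open at the top and both ends, the bench being its floor. When clamped home the board's origin is at the vise's origin, axes parallel, 26 mm sticking out of the jaws at each end. The housing for the lever (x -122 to -72 mm, y +-56 mm, 17 mm high) is on the robot's side.
- vise_fixed_face (a point): Middle of the fixed (far) jaw's face, on the bench: x = +48 mm, y = 0 in the vise's frame; the face is the plane x = +48 mm. Jaw 108 mm long (y -54 to +54 mm), 15 mm high, ends rounded with 8 mm radius; jaw and foot reach to x = +98 mm.
- vise_stop (a point): Point of the work stop's face that the board's end must touch, on the bench: x = 0, y = -80 mm in the vise's frame. Steel finger, 15 mm high, 12 mm thick, spanning x = -15 to +65 mm; its face is the plane y = -80 mm, looking along +y.
- vise_jaw: The moving jaw (robot's side), a blue bar 16 x 108 x 15 mm, ends rounded with 8 mm radius, on a springy backing (15 N/mm). Axes as the vise's; origin at the vise's origin plus the jaw's travel along the vise's x (6.5 mm per rad of lever). Its face is at x = -52 mm in its own frame, so the fully open gap is 100 mm wide for the 96 mm board.
- vise_lever (a joint): Cam lever angle about its vertical pivot, rad: 0 fully open, 0.85 fully home (a stop); starts at 0 to 0.1, grows anticlockwise seen from above. At 0.85 it points along the vise's -y, parallel to the jaws; at 0 it is 0.85 rad from that, towards the robot (-x). About 3.5 N at the knob move it, slightly more once the jaw meets the board (near 0.6); it stays where left.
- vise_pivot (a point): Point on the lever's vertical pivot axis, 36 mm above the bench, at x = -86 mm, y = 0 in the vise's frame.
- vise_knob (a point): Centre of the lever's red ball knob, 26 mm diameter, 110 mm from the pivot axis and 36 mm above the bench. The arm between is a 10 mm round bar.
- router: Cordless trim router standing on its 90 mm square base, 212 mm tall. Origin: centre of its underside. Leave it.
- chuck_key: Chrome chuck key lying flat, 64 mm long along its x, 76 mm crossbar along y at x = 4 mm, 14 mm high. Origin: on the bench under the crossbar end of its shaft. Leave it.
- clamp: Blue plastic spring clamp lying on its side, about 150 mm long, 100 mm wide over the handles, 20 mm high. Origin: under its pivot. Leave it.
- dish: Square glass dish with screws, 100 x 100 x 32 mm. Origin: centre of its underside. Leave it.
- hammer: Hammer lying along its x, about 270 mm long, head at +x, origin near its middle. Leave it.
There are look-alikes about, which are no part of the job. Leave any orange look-alike of the board alone.

How it is judged:
By the outcome, as a careful person would: the job done as asked, in the order asked, and still so for the second after the job is handed in, with the robot touching nothing.
It also fails if it takes over 72 s, if anything falls off the work surface, if the arm or the gripper's body presses on something with over 40 N, if the wrist force passes 120 N, or if a joint passes its speed limit or range.

## Robot

A 6-joint arm with a two-finger parallel gripper is mounted at the origin on the work surface. World frame = base frame: x ahead of the robot, y to its left, z up, the work surface at z = 0. Lengths are in m, angles in rad, forces in N, time in s.
With the tool pointing down it reaches from about 0.275 to 0.75 m from the base axis. Payload 10.2 kg.
Tool frame: the origin (TCP) lies on the centre line of the jaws, within the pads' length; the fingertips stand 25 mm ahead of it and the grasp point (between the pads) lies 6 mm ahead of it; z points along the fingers, x is the direction in which the jaws open and shut, and the axes are right-handed (so a half turn about z gives the same grasp; the last joint's range is limited). The gripper opens to 85 mm and grips with 20 to 120 N. Pads are 22 mm wide; open, the fingers measure 114 mm over their backs; the gripper's body (76 mm by 85 mm) begins 54 mm behind the grasp point. The pads swing forward as they close: fully open they stand 13 mm farther back than shut.
Start: joints at [0.991, 0.313, 1.498, -0, 1.331, -0.223], TCP at [0.183, 0.492, 0.256] pointing down, gripper open.
Joint ranges: [-2.94, 2.94], [-0.97, 2.17], [0.19, 2.56], [-1.23, 4.37], [0.02, 3.11], [-2.88, 2.88]. Speed limits (rad/s): [2.39, 2.39, 3.01, 3.14, 3.14, 3.14].

## Interface

Orientations are given as a 3x3 rotation matrix whose columns are the frame's x, y, z axes.
In Python, from cell import ctrl gives the robot as it stands. Calls block until the motion is done:
- ctrl.goto(position, orientation): joint-space move of the TCP to a pose.
- ctrl.movel(position, rot=None, vel=0.15, stop_force=None): straight line of the TCP; rot=None keeps the orientation; vel is the mean speed in m/s. With stop_force (N) it stops when the force on the tool has changed by that much, and returns True; else False.
- ctrl.move_joints(angles): joint-space move.
- ctrl.grip(opening, squeeze=None): opening from 0.0 (shut) to 1.0 (fully open); squeeze is the grip in N (None keeps the last); returns when the fingers have stopped.
- ctrl.hold(seconds).
- ctrl.inverse_kinematics(position, orientation): joint angles nearest the present ones, or None.
- ctrl.observe(): the state.
- ctrl.camera(name): name is "side" or "top"; returns a dict with "frame" (480x640x3 uint8, red, green, blue), "fx", "fy", "cx", "cy" (pixels), "R" (3x3) and "t" (3): a world point X has camera coordinates R X + t. Camera axes: x right, y down, z forward; pixel columns grow to the right and rows downward; lengths in m; the calibration is good to about 2 mm. A picture is of the moment at which its call begins. There is no depth.
A pose or a line that the arm cannot do raises ctrl.Unreachable and nothing moves.
- ctrl.hand_in(): hands the job in, once; it reports no verdict.
The state is a dict: "clock": time; "q": joint angles; "qd": joint speeds; "tau": joint torques, N m; "position": TCP position; "ee_rot": TCP orientation; "force": force on the tool from outside, world axes, zero at the start; "torque": the same for the moment, N m; "opening": opening from 0.0 (shut) to 1.0 (fully open).
Only numpy, scipy, OpenCV 4.12 (cv2) and the standard library are available. Lean on these libraries where they do the work, as an engineer would, in place of code of your own. Each camera call takes 0.05 s, during which the arm holds its last target.

## Working session

There is one attempt and no reset: what is moved stays moved. The work goes in short steps, each a Python script; the robot and the scene stay as the last script left them, time stands still between calls to the robot, and variables do not carry over. Pictures are saved under pics/ and viewed, and the job is handed in when it is done.

```bash
ls; mkdir -p pics; python3 - <<'E'
from cell import ctrl
import cv2,json,numpy as np
for n in ["top","side"]:
    c=ctrl.camera(n)
    cv2.imwrite(f"pics/{n}0.png",c["frame"][:,:,::-1])
    print(n,c["fx"],c["fy"],c["cx"],c["cy"],np.round(c["R"],4).tolist(),np.round(c["t"],4).tolist())
o=ctrl.observe();print(o["clock"],o["position"],o["force"],o["opening"])
E
```

```text
pics
top 481.3351681110373 481.3351681110373 313.8059474677412 240.0238653645418 [[-0.0075, -0.9998, 0.0161], [-0.9957, 0.006, -0.0919], [0.0918, -0.0168, -0.9956]] [-0.0342, 0.4939, 1.2302]
side 471.2354442438493 471.2354442438493 323.2030819267648 243.92877099424504 [[0.9908, -0.1347, -0.0143], [-0.1031, -0.6818, -0.7242], [0.0878, 0.719, -0.6894]] [-0.486, 0.0835, 1.1981]
0.1 [0.18328266 0.4917526  0.25579687] [ 0.82753557 -0.01831046  0.375551  ] 0.9984944673247038
```

View pics/top0.png

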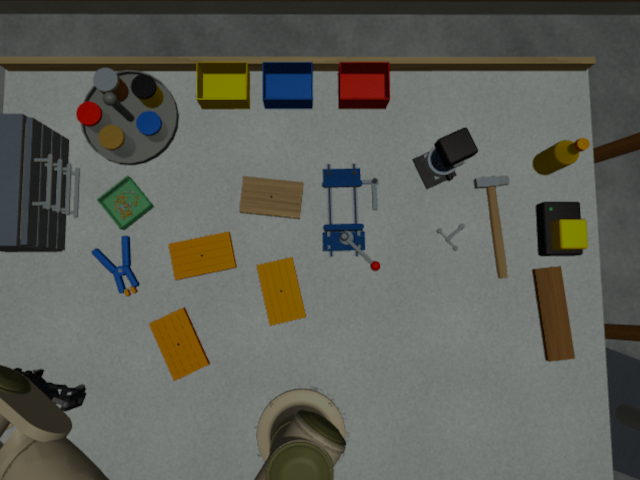

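View pics/side0.png

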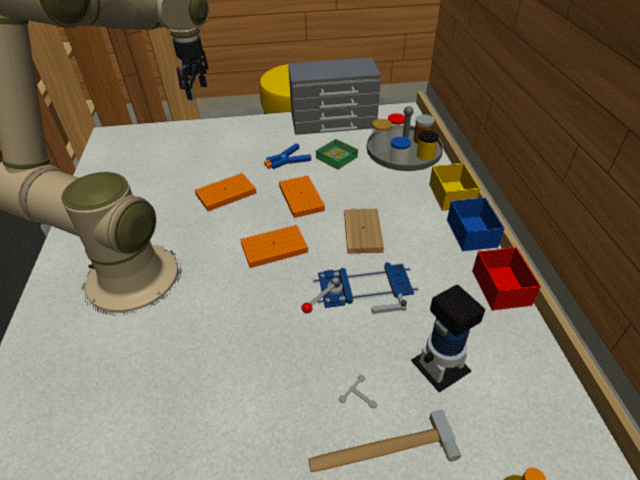

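The top view shows four board-like items: the oak (tan) one at (271,197) and three orange ones at (202,256), (281,291) and (180,343). The oak one at (271,197) fits, because it's bare wood and sits beside the vise's +y end; the orange ones are the look-alikes. The vise is at about (343,210), with its red knob at (375,266). I'll confirm in an enlarged crop.

```bash
python3 - <<'E'
import cv2
im=cv2.imread("pics/top0.png")
cv2.imwrite("pics/top0c.png",cv2.resize(im[150:280,230:400],None,fx=4.7,fy=4.6,interpolation=cv2.INTER_CUBIC))
im=cv2.imread("pics/side0.png")
cv2.imwrite("pics/side0c.png",cv2.resize(im[195:325,280:450],None,fx=4.7,fy=4.6,interpolation=cv2.INTER_CUBIC))
E
```

```text
(no output)
```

View pics/top0c.png

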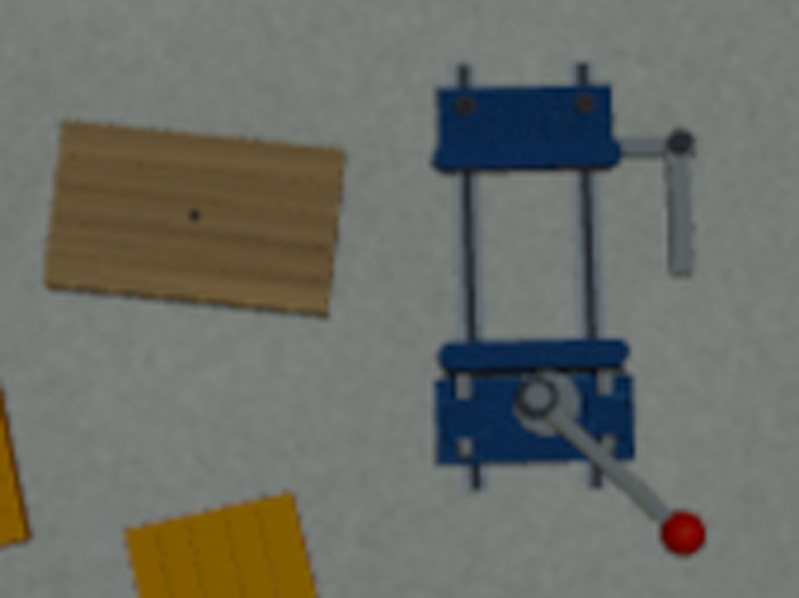

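View pics/side0c.png

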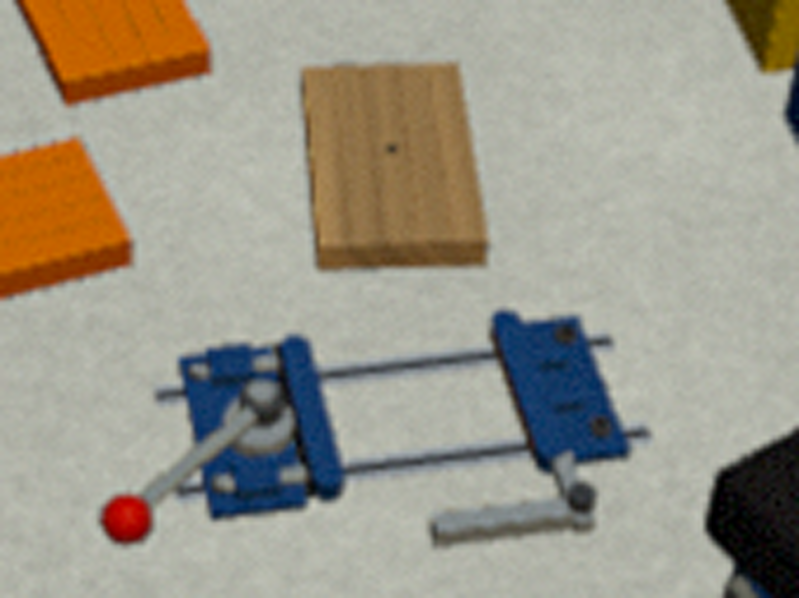

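The crop confirms it: the tan oak board, with its knob hole at crop (194,215), is beside the open vise, and the lever has a red knob at crop (683,533). Next I'll fit the poses using both cameras.

```bash
cat > h.py <<'E'
import numpy as np,cv2
from scipy.optimize import least_squares
def proj(c,X):
    X=np.atleast_2d(X); Y=X@np.array(c["R"]).T+np.array(c["t"])
    return np.c_[c["fx"]*Y[:,0]/Y[:,2]+c["cx"],c["fy"]*Y[:,1]/Y[:,2]+c["cy"]]
def T(p,L):
    L=np.atleast_2d(np.array(L,float)); cs,sn=np.cos(p[2]),np.sin(p[2])
    return np.c_[p[0]+cs*L[:,0]-sn*L[:,1],p[1]+sn*L[:,0]+cs*L[:,1],L[:,2]]
def crop(u,x0,y0,fx=4.7,fy=4.6):
    u=np.atleast_2d(u); return np.c_[x0+(u[:,0]+.5)/fx-.5,y0+(u[:,1]+.5)/fy-.5]
def fit(obs,p0):  # obs: list of (cam, local pts, px)
    f=lambda p:np.concatenate([(proj(c,T(p,L))-u).ravel() for c,L,u in obs])
    r=least_squares(f,p0,loss="soft_l1"); return r.x,r.fun if False else (f(r.x)).reshape(-1,2)
def cams():
    from cell import ctrl
    return ctrl.camera("top"),ctrl.camera("side")
B=np.array([[-.048,.08,.022],[.048,.08,.022],[.048,-.08,.022],[-.048,-.08,.022]])
def lever(vp,top,side,ut,us):
    f=lambda a:np.concatenate([(proj(c,T(vp,[-.086-.11*np.sin(.85-a[0]),-.11*np.cos(.85-a[0]),.036]))-u).ravel() for c,u in ((top,ut),(side,us))])
    r=least_squares(f,[.1]); return r.x[0],r.fun
E
python3 - <<'E'
from h import *
top,side=cams()
ct=lambda u:crop(u,230,150); cs=lambda u:crop(u,280,195)
bt=ct([[46,288],[62,122],[345,150],[328,316]]); bs=cs([[303,67],[458,64],[487,240],[318,248]])
for o in ([(top,B,bt)],[(side,B,bs)],[(top,B,bt),(side,B,bs)]):
    p,r=fit(o,[.5,.1,0]); print("board",p.round(4),r.round(1).tolist())
# vise: fixed jaw ends (x=56,z15), moving jaw ends (x=-60), stop face ends
Lt=np.array([[.056,.054,.015],[.056,-.054,.015],[-.06,.054,.015],[-.06,-.054,.015],[-.015,-.08,.015]])
vt=ct([[432,158],[620,155],[439,357],[629,352],[667,275]])
# side: jaw ends tops
Ls=np.array([[.056,.054,.015],[.056,-.054,.015],[-.06,.054,.015],[-.06,-.054,.015],[-.015,-.08,.015]])
vs=cs([[507,311],[545,466],[295,336],[326,492],[432,516]])
for o in ([(top,Lt,vt)],[(side,Ls,vs)],[(top,Lt,vt),(side,Ls,vs)]):
    p,r=fit(o,[.5,-.05,0]); print("vise",p.round(4),r.round(1).tolist())
print(lever(p,top,side,ct([683,533]),cs([127,519])))
E
```

```text
board [ 0.6074  0.0735 -0.1039] [[-0.7, -0.0], [-0.0, 0.1], [0.3, 0.0], [0.3, -0.1]]
board [ 0.6102  0.0733 -0.1129] [[-0.4, 0.0], [0.2, -0.2], [0.5, 0.4], [-0.3, -0.4]]
board [ 0.6086  0.0734 -0.1068] [[-0.6, -0.6], [0.1, -0.4], [0.4, -0.4], [0.3, -0.5], [-1.1, 0.2], [-0.5, -0.2], [0.0, 0.4], [-0.7, -0.2]]
vise [ 0.5886 -0.1133  0.0195] [[-0.4, -0.0], [0.3, -0.3], [-0.6, 0.2], [-0.1, 0.3], [1.1, -0.2]]
vise [ 0.5903 -0.1165 -0.0065] [[-0.3, 0.9], [1.9, -0.5], [-0.2, 0.1], [0.4, -0.9], [-1.2, 0.4]]
vise [ 0.5893 -0.1145  0.0099] [[0.3, -0.5], [0.9, -0.4], [-0.4, -0.3], [0.2, 0.2], [1.5, -0.1], [-1.3, 0.2], [1.6, -1.4], [-1.0, -0.0], [0.3, -1.2], [-1.2, -0.2]]
(np.float64(0.06127089163062123), array([-0.08741521, -0.07406121, -0.29482602,  0.50958852]))
```

```bash
cat > ov.py <<'E'
from h import *
def slot(y0,xc):  # bar with 8mm rounded ends centred x=xc
    a=np.linspace(0,np.pi,13)
    return [[xc+.008*np.cos(t),.046+.008*np.sin(t),.015] for t in a]+[[xc-.008*np.cos(t),-.046-.008*np.sin(t),.015] for t in a]
V=[slot(0,.056),slot(0,-.06),[[-.015,-.08,.015],[.065,-.08,.015],[.065,-.092,.015],[-.015,-.092,.015]],
   [[-.122,.056,.017],[-.072,.056,.017],[-.072,-.056,.017],[-.122,-.056,.017]],[[.098,.05,.015],[.098,-.05,.015]]]
def over(c,vp,bp,fn,box,s):
    x0,y0,x1,y1=box
    im=cv2.resize(np.ascontiguousarray(c["frame"][y0:y1,x0:x1,::-1]),None,fx=s,fy=s,interpolation=cv2.INTER_CUBIC)
    im=cv2.convertScaleAbs(im,alpha=1.5)
    def dr(L,p,col):
        u=proj(c,T(p,L)); u=((u-[x0,y0]+.5)*s-.5)*16
        cv2.polylines(im,[u.round().astype(np.int32).reshape(-1,1,2)],True,col,1,cv2.LINE_AA,4)
    for L in V: dr(L,vp,(255,255,0))
    if bp is not None: dr(B,bp,(0,255,0))
    cv2.imwrite(fn,im)
E
python3 - <<'E'
from ov import *
top,side=cams()
over(top,[.5886,-.1133,.0195],None,"pics/o1.png",(310,155,400,260),5.6)
over(side,[.5903,-.1165,-.0065],None,"pics/o2.png",(300,250,430,325),6)
E
```

```text
(no output)
```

View pics/o1.png

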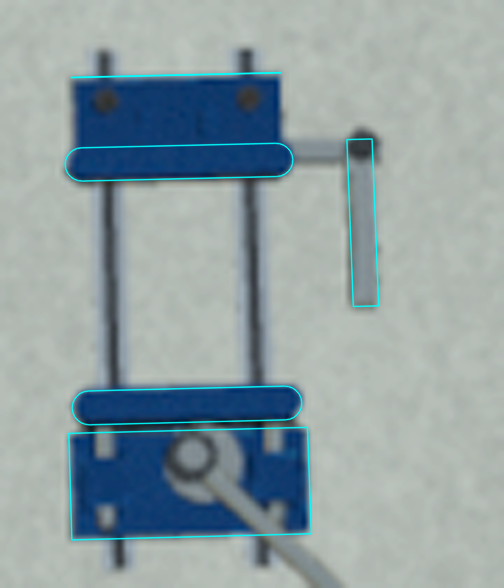

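View pics/o2.png

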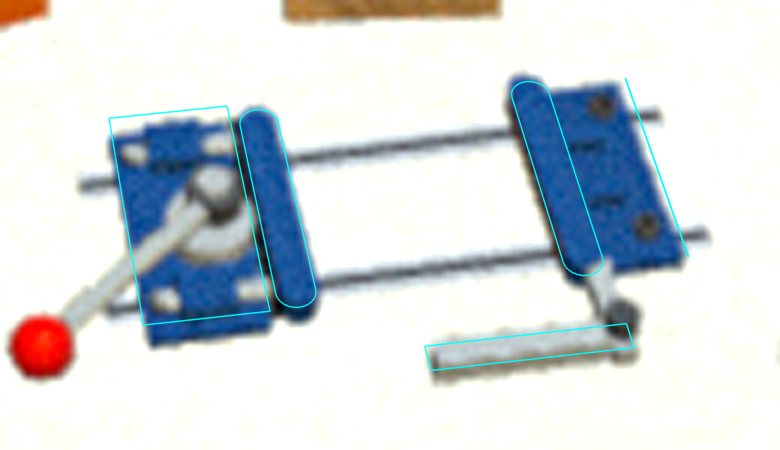

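```bash
python3 - <<'E'
from ov import *
top,side=cams()
over(side,[.590,-.1145,.0175],[.6102,.0733,-.108],"pics/o3.png",(300,195,430,325),4.6)
over(top,[.5886,-.1135,.0175],[.6074,.0735,-.1039],"pics/o4.png",(230,150,400,260),4.7)
E
```

```text
(no output)
```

View pics/o3.png

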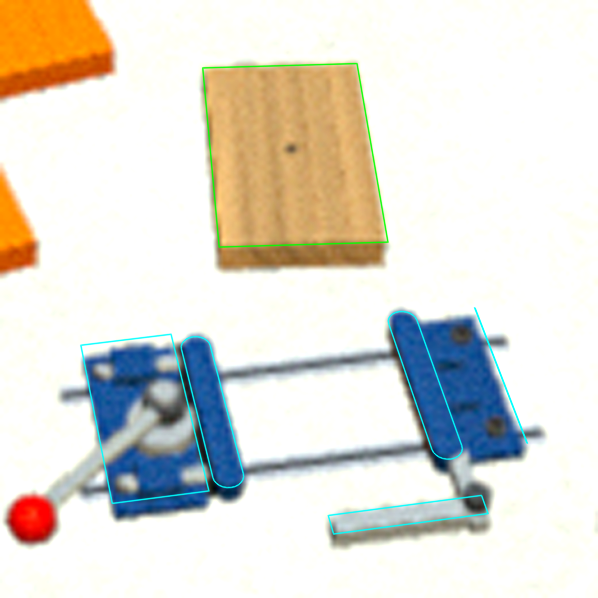

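View pics/o4.png

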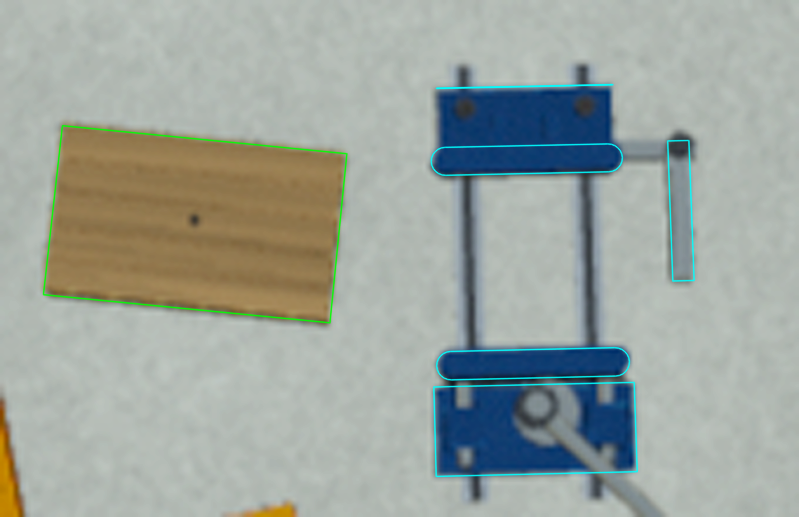

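```bash
cat >> h.py <<'E'
VP=np.array([.589,-.114,.0175])
def W(x,y,z): return T(VP,[x,y,z])[0]
def Rx(ang): # tool down, tool x axis at world angle ang
    c,s=np.cos(ang),np.sin(ang); return np.array([[c,s,0],[s,-c,0],[0,0,-1.]])
def st(ctrl,m=""):
    o=ctrl.observe();print(m,"clk",round(o["clock"],2),"p",np.round(o["position"],4),"F",np.round(o["force"],1),"op",round(o["opening"],2))
E
python3 - <<'E'
from h import *
from cell import ctrl
a=VP[2]
for ang in (a+np.pi/2,a-np.pi/2):
    for z in (.25,.02): 
        q=ctrl.inverse_kinematics(W(.107,.187,z),Rx(ang)); print(ang,z,None if q is None else np.round(q,2))
for ang in (a,a+np.pi):
    for y in (.31,.091):
        q=ctrl.inverse_kinematics(W(0,y,.02),Rx(ang)); print(ang,y,None if q is None else np.round(q,2))
E
```

```text
1.5882963267948966 0.25 [-0.06  0.72  0.87 -0.    1.54 -1.65]
1.5882963267948966 0.02 [-0.06  0.92  1.12 -0.    1.1  -1.65]
-1.5532963267948965 0.25 [-0.06  0.72  0.87 -0.    1.54  1.49]
-1.5532963267948965 0.02 [-0.06  0.92  1.12 -0.    1.1   1.49]
0.0175 0.31 [ 0.13  0.77  1.43 -0.    0.94  0.12]
0.0175 0.091 [-0.24  0.72  1.52 -0.    0.89 -0.26]
3.159092653589793 0.31 None
3.159092653589793 0.091 None
```

```bash
python3 - <<'E'
from h import *
from cell import ctrl
a=VP[2]; R=Rx(a+np.pi/2)
ctrl.grip(0.6)
ctrl.goto(W(.110,.187,.20),R); st(ctrl,"above")
ctrl.movel(W(.110,.187,.05),vel=.25); st(ctrl,"low")
hit=ctrl.movel(W(.110,.187,.010),vel=.03,stop_force=4); st(ctrl,f"hit {hit}")
z=ctrl.observe()["position"][2]
ctrl.movel(W(.110,.187,z+.004),vel=.05)
top,side=cams()
for n,c in(("t",top),("s",side)): cv2.imwrite(f"pics/a{n}.png",c["frame"][:,:,::-1])
E
```

```text
above clk 3.19 p [0.6956 0.0759 0.2003] F [-0.1  0.3 -0.4] op 0.6
low clk 3.94 p [0.6966 0.0751 0.052 ] F [ 0.7 -0.9  1. ] op 0.6
hit True clk 4.85 p [0.6956 0.0749 0.0218] F [-2.5  0.2  6.5] op 0.6
```

View pics/as.png

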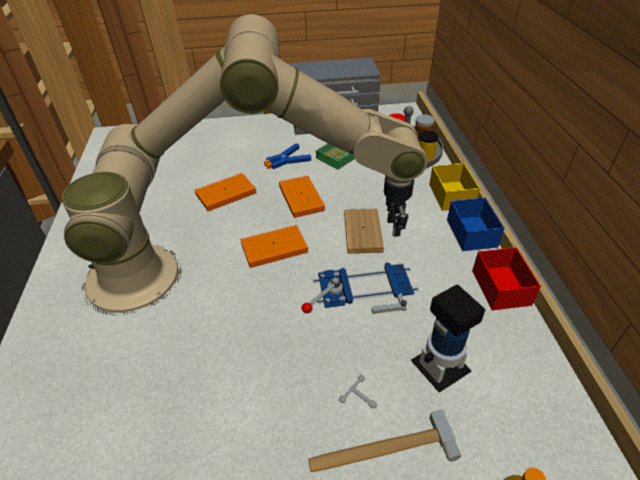

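The fingers, at about (398,222), stand on the bench just beyond the oak board's far side. Next is the squaring push.

```bash
cat > look.py <<'E'
from ov import *
import sys
def both(tag,vp=VP,bp=None):
    top,side=cams()
    for n,c in(("t",top),("s",side)): cv2.imwrite(f"pics/{tag}{n}.png",c["frame"][:,:,::-1])
    over(top,vp,bp,f"pics/{tag}tc.png",(230,150,400,275),4.7)
    over(side,vp,bp,f"pics/{tag}sc.png",(300,195,430,325),4.6)
E
python3 - <<'E'
from h import *
from look import both
from cell import ctrl
z=.0265
ctrl.movel(W(.095,.187,z),vel=.08)
ctrl.movel(W(.061,.187,z),vel=.04); st(ctrl,"pushed")
ctrl.movel(W(.085,.187,z),vel=.12)
ctrl.movel(W(.085,.187,.09),vel=.2)
ctrl.movel(W(0.03,.30,.12),vel=.25); st(ctrl,"back")
both("b",bp=[*T(VP,[.002,.187,0])[0][:2],VP[2]])
E
```

```text
pushed clk 6.54 p [0.6468 0.074  0.0265] F [ 0.1 -0.   0.6] op 0.6
back clk 8.03 p [0.6138 0.1856 0.1192] F [ 0.9 -0.2  0.2] op 0.6
```

View pics/btc.png

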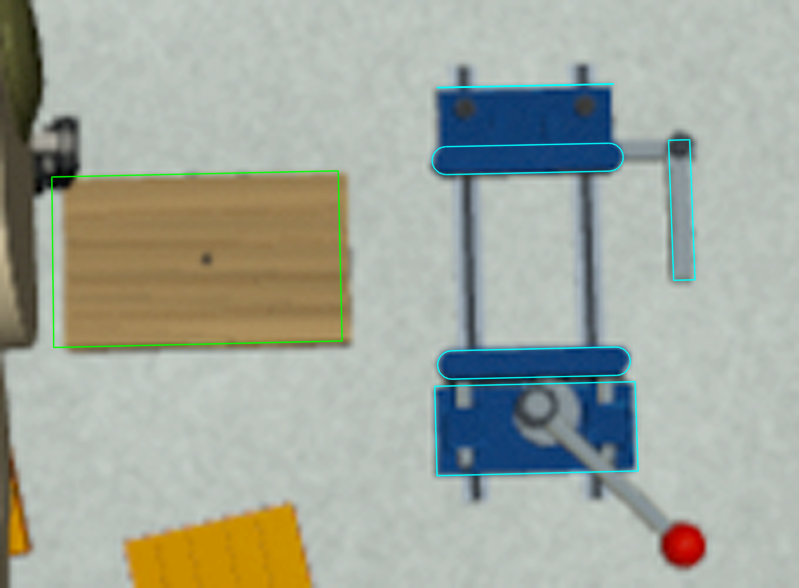

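View pics/bsc.png

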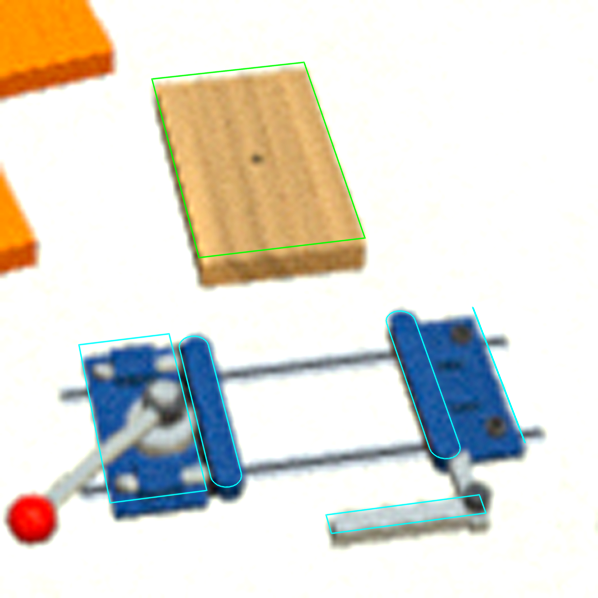

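The oak board is now parallel to the vise: its edges line up with the green overlay, with its hole at crop (206,259). It sits about 1 mm from the line, so I'll push on the end.

```bash
python3 - <<'E'
from h import *
from look import both
from cell import ctrl
z=.0265; a=VP[2]
ctrl.goto(W(0,.305,.12),Rx(a)); st(ctrl,"rot")
ctrl.movel(W(0,.305,z),vel=.15,stop_force=6); st(ctrl,"down")
print(ctrl.movel(W(0,.285,z),vel=.08,stop_force=12))
print(ctrl.movel(W(0,.229,z),vel=.05,stop_force=12)); st(ctrl,"entry")
both("c",bp=[*T(VP,[0,.138,0])[0][:2],VP[2]])
E
```

```text
rot clk 9.53 p [0.5838 0.1906 0.1199] F [ 0.2 -0.2 -0. ] op 0.6
down clk 10.31 p [0.5843 0.191  0.0274] F [0.6 0.4 0.1] op 0.6
False
False
entry clk 11.97 p [0.585  0.1151 0.0266] F [0.3 0.2 0.1] op 0.6
```

View pics/ctc.png

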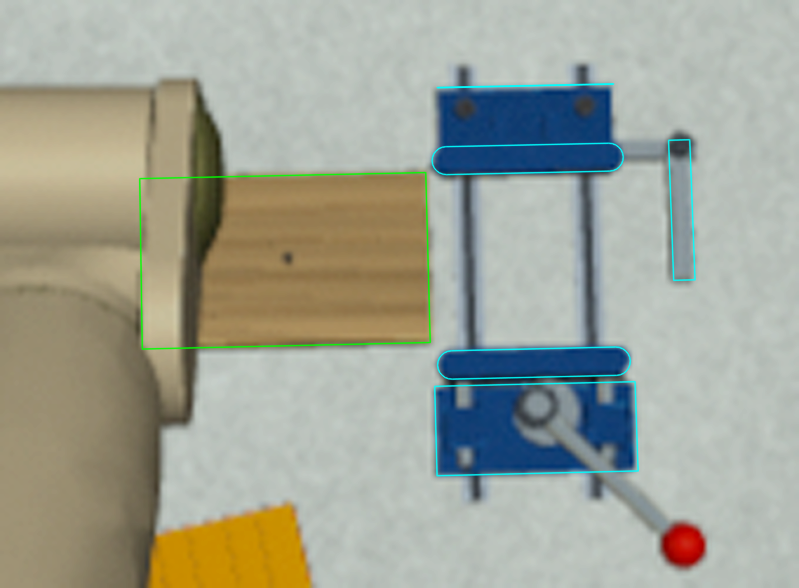

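View pics/csc.png

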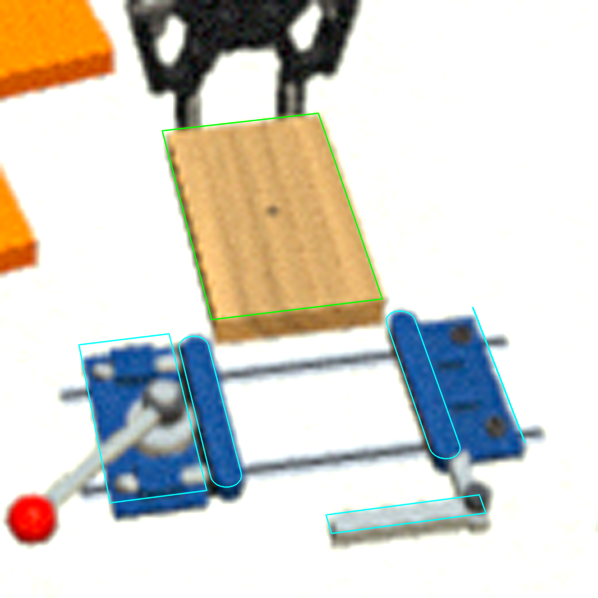

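The board's leading end, crop (428,172)-(430,343), matches the overlay and is centred between the jaws. I'll push it through.

```bash
python3 - <<'E'
from h import *
from look import both
from cell import ctrl
z=.0265
for y in (.20,.17,.14,.11):
    h=ctrl.movel(W(0,y,z),vel=.05,stop_force=12); st(ctrl,f"{y} {h}")
    if h: break
else:
    h=ctrl.movel(W(0,.083,z),vel=.02,stop_force=12); st(ctrl,f"end {h}")
p=ctrl.observe()["position"]; d=p[:2]-VP[:2]; print("TCP vise y",-np.sin(VP[2])*d[0]+np.cos(VP[2])*d[1])
both("d",bp=VP)
E
```

```text
0.2 False clk 12.81 p [0.5856 0.0858 0.0265] F [-0.4  0.6  1. ] op 0.6
0.17 False clk 13.56 p [0.5861 0.0558 0.0265] F [ 0.1  0.6 -0.5] op 0.6
0.14 False clk 14.31 p [0.5867 0.0257 0.0265] F [ 0.5  0.4 -0.5] op 0.6
0.11 False clk 15.06 p [ 0.5873 -0.0042  0.0266] F [ 0.3 -0.8 -0.3] op 0.6
end True clk 15.97 p [ 0.5871 -0.022   0.0262] F [0.1 2.3 1.5] op 0.6
TCP vise y 0.09196900629921902
```

View pics/dtc.png

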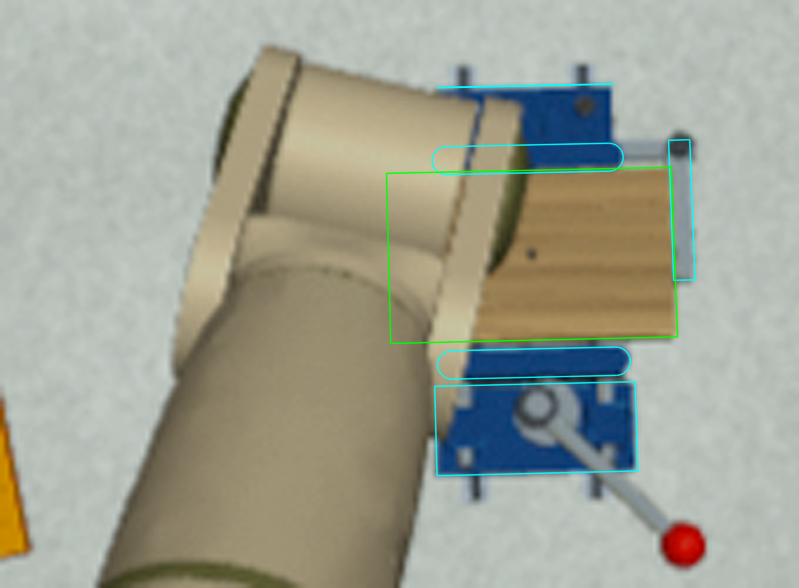

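View pics/dsc.png

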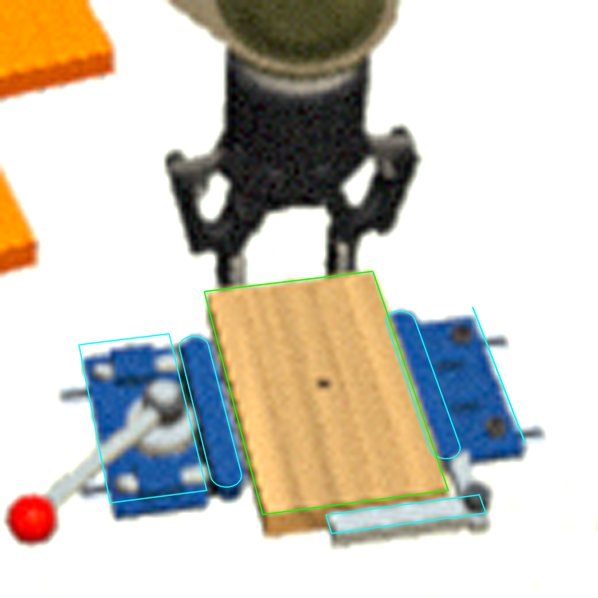

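The overlay matches the board at home: its trailing corner is at side crop (205,292), and its leading end is against the stop at (330,515). I'll press once more to confirm, back off, then do the lever.

```bash
python3 - <<'E'
from h import *
from look import both
from cell import ctrl
z=.0265; a=VP[2]
def lv(th,gap,zz,out=.0): # knob contact pose at angle th (rad from home), gap behind knob
    k=np.array([-.086-(.11+out)*np.sin(th),-(.11+out)*np.cos(th)])-(.024+gap)*np.array([np.cos(th),-np.sin(th)])
    return W(k[0],k[1],zz),Rx(a+np.pi/2-th)
h=ctrl.movel(W(0,.080,z),vel=.015,stop_force=20); st(ctrl,f"press {h}")
p=ctrl.observe()["position"]; d=p[:2]-VP[:2]; print("TCP vise y",-np.sin(VP[2])*d[0]+np.cos(VP[2])*d[1])
ctrl.movel(W(0,.115,z),vel=.08)
ctrl.movel(W(0,.125,.14),vel=.2); ctrl.grip(0.0)
P,R=lv(.79,.03,.14); print(P,ctrl.inverse_kinematics(P,R))
ctrl.goto(P,R)
P,R=lv(.79,.03,.047); ctrl.movel(P,vel=.15,stop_force=6); st(ctrl,"down")
both("e",bp=VP)
E
```

```text
press True clk 16.46 p [ 0.5865 -0.0221  0.0256] F [ 0.5  1.3 -0. ] op 0.6
TCP vise y 0.09194415321939103
[ 0.38756803 -0.15659531  0.14      ] [-6.65934076e-01  2.23814372e-01  1.95458496e+00 -4.44089210e-16
  9.63193321e-01 -1.46423040e+00]
down clk 20.07 p [ 0.388  -0.1567  0.0475] F [-0.7 -0.6  0.6] op -0.0
```

```bash
python3 - <<'E'
import cv2,numpy as np
a=cv2.imread("pics/et.png")[140:300,300:440];b=cv2.imread("pics/es.png")[220:380,240:440]
a=cv2.resize(a,None,fx=2.7,fy=2.7,interpolation=cv2.INTER_CUBIC);b=cv2.resize(b,None,fx=2,fy=2.7,interpolation=cv2.INTER_CUBIC)
cv2.imwrite("pics/e2.png",np.hstack([a,b]))
E
```

```text
(no output)
```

View pics/e2.png

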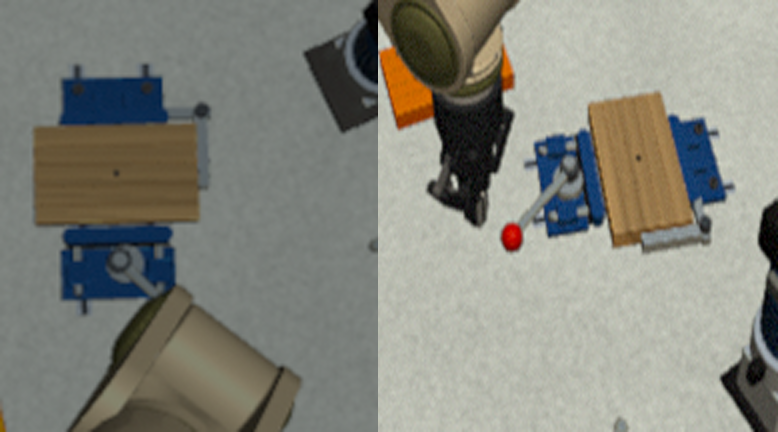

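View pics/etc.png

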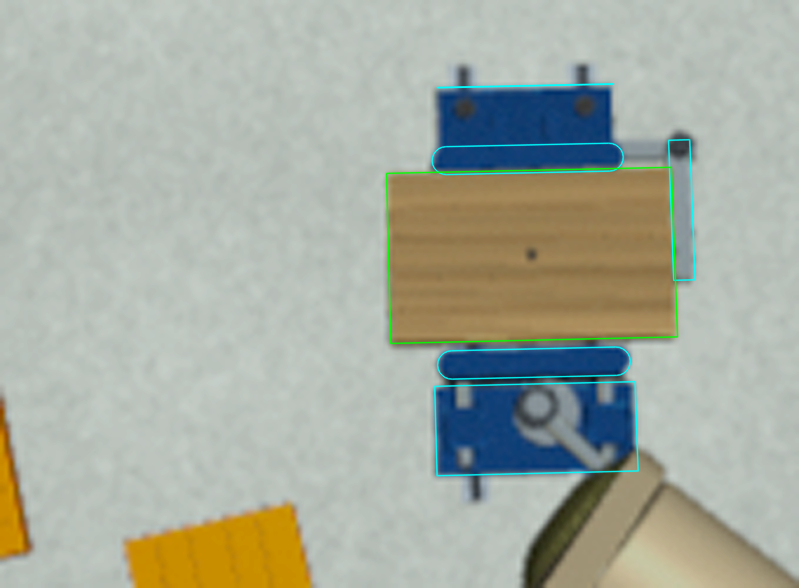

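The board is seated on the stop, with its edges on the green outline in the top crop. The shut fingertips stand behind the red knob, so I'll push the lever along its arc.

```bash
cat >> h.py <<'E'
def lv(th,gap,zz,out=.0):
    k=np.array([-.086-(.11+out)*np.sin(th),-(.11+out)*np.cos(th)])-(.024+gap)*np.array([np.cos(th),-np.sin(th)])
    return W(k[0],k[1],zz),Rx(VP[2]+np.pi/2-th)
E
python3 - <<'E'
from h import *
from look import both
from cell import ctrl
z=.047
for th in (.79,.69,.59,.49,.39,.29,.2,.12,.06):
    P,R=lv(th,.0,z); h=ctrl.movel(P,rot=R,vel=.06,stop_force=25)
    F=ctrl.observe()["force"]; print(th,h,F.round(1))
    if h: break
P,R=lv(-.09,.0,z); h=ctrl.movel(P,rot=R,vel=.03,stop_force=15); st(ctrl,f"home {h}")
p=ctrl.observe()["position"]; d=p[:2]-VP[:2]; print("TCP vise x",np.cos(VP[2])*d[0]+np.sin(VP[2])*d[1], "nominal home", -.086-.024)
both("f",bp=VP)
E
```

```text
0.79 False [-0.9  0.4  1.1]
0.69 False [0.4 0.2 0.2]
0.59 False [-0.6 -0.5  0.1]
0.49 False [ 0.6 -0.1  0.4]
0.39 False [ 0.1  0.2 -0.7]
0.29 False [ 0.3  0.8 -0.3]
0.2 False [ 0.9 -0.6 -0. ]
0.12 False [-0.2  0.2  0.5]
0.06 False [-0.7 -0.3 -1.1]
home True clk 23.82 p [ 0.4822 -0.2261  0.0464] F [-4.3 -1.   2.6] op 0.0
TCP vise x -0.10870702425617634 nominal home -0.10999999999999999
```

View pics/fsc.png

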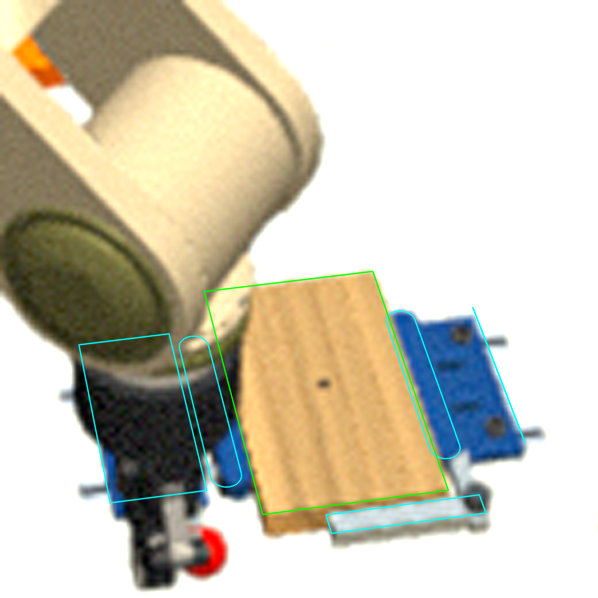

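View pics/ftc.png

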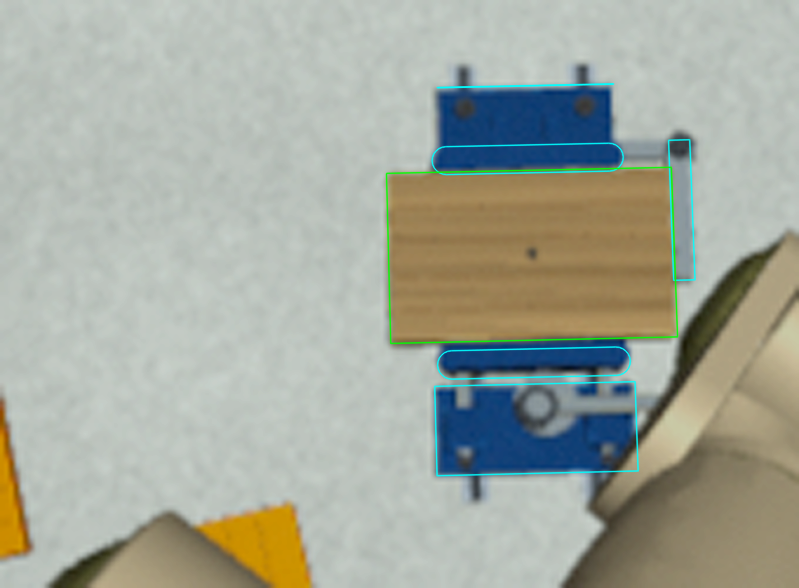

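The lever bar, (540,405)-(650,402) in the top crop, is now parallel to the jaws and the moving jaw is on the board. I'll press once more to be sure of the stop, then retreat and check.

```bash
python3 - <<'E'
from h import *
from look import both
from cell import ctrl
z=.047
P,R=lv(0,-.016,z); h=ctrl.movel(P,rot=R,vel=.02,stop_force=22); st(ctrl,f"press {h}")
p=ctrl.observe()["position"]; d=p[:2]-VP[:2]; print("TCP vise x",np.cos(VP[2])*d[0]+np.sin(VP[2])*d[1])
P,R=lv(0,.035,z); ctrl.movel(P,rot=R,vel=.08)
P,R=lv(0,.035,.20); ctrl.movel(P,vel=.2)
ctrl.goto(np.array([.33,-.30,.25]),R); st(ctrl,"clear")
both("g",bp=VP)
E
```

```text
press True clk 24.26 p [ 0.4822 -0.2257  0.0459] F [-4.2 -0.5  3.1] op -0.0
TCP vise x -0.10869517999130358
clear clk 26.42 p [ 0.33   -0.2998  0.2493] F [-0.1  0.3  0.5] op -0.0
```

View pics/gtc.png

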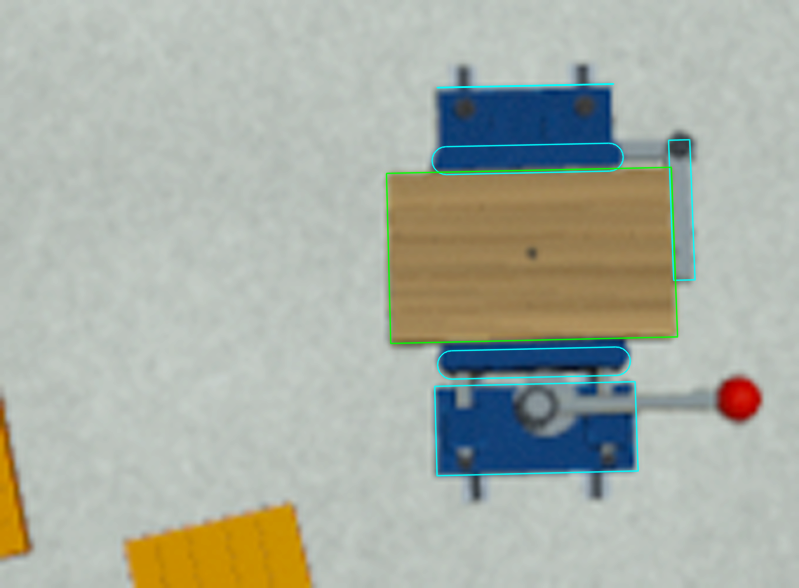

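View pics/gsc.png

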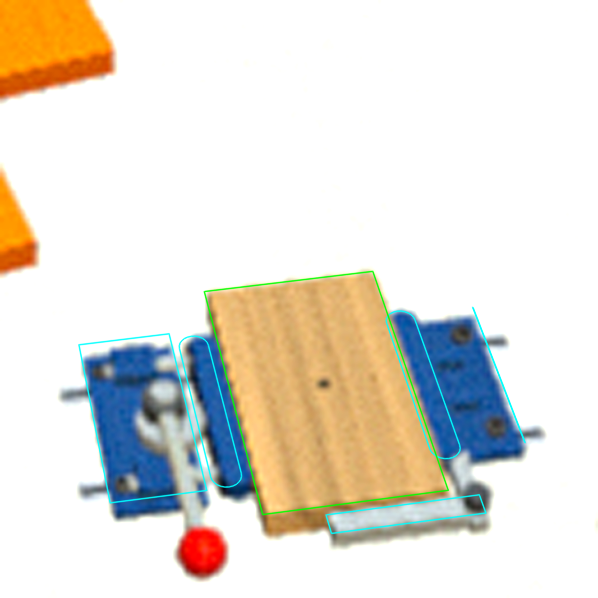

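View pics/gs.png

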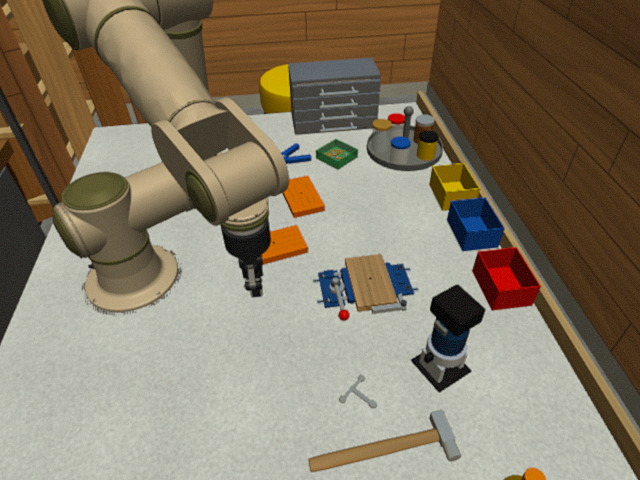

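```bash
python3 - <<'E'
from h import *
from cell import ctrl
top,side=cams()
ut=crop([738,399],230,150,4.7,4.7);us=crop([203,551],300,195,4.6,4.6)
print(lever(VP,top,side,ut,us))
# board moved things check vs start
for n,c in(("top",top),("side",side)):
    a=cv2.imread(f"pics/{n}0.png")[:,:,::-1]; d=(cv2.absdiff(np.ascontiguousarray(a),c["frame"]).max(2)>45).astype(np.uint8)
    cn,_,s,ce=cv2.connectedComponentsWithStats(cv2.morphologyEx(d,cv2.MORPH_OPEN,np.ones((2,2),np.uint8)))
    print(n,[s[i].tolist() for i in range(1,cn) if s[i,4]>8])
E
```

```text
(np.float64(0.863658209085638), array([-0.12416069, -0.28968058, -0.19106939,  0.47962272]))
top [[240, 178, 64, 42, 2221], [314, 186, 61, 40, 2006], [333, 229, 23, 4, 64], [326, 230, 5, 3, 10], [359, 230, 5, 2, 10], [383, 231, 10, 10, 75], [354, 235, 11, 4, 35], [350, 243, 10, 8, 39], [371, 262, 10, 10, 82], [313, 269, 173, 207, 4303], [441, 305, 81, 64, 1380], [175, 332, 115, 148, 3046], [0, 366, 109, 114, 6123], [285, 393, 13, 12, 103], [429, 399, 6, 6, 18], [419, 406, 10, 10, 37], [272, 412, 17, 19, 115], [0, 415, 12, 23, 166], [313, 414, 34, 37, 580], [256, 417, 55, 63, 1650], [403, 417, 15, 14, 82], [0, 442, 5, 9, 32], [310, 448, 25, 32, 589], [339, 452, 6, 3, 13]]
side [[0, 0, 52, 55, 1142], [64, 0, 81, 39, 1348], [158, 0, 5, 11, 37], [210, 5, 3, 10, 22], [99, 11, 112, 112, 7269], [201, 20, 6, 5, 24], [55, 26, 25, 24, 266], [0, 28, 3, 4, 10], [163, 28, 4, 3, 10], [0, 33, 39, 132, 2121], [168, 34, 6, 6, 17], [96, 40, 3, 12, 25], [33, 82, 4, 7, 16], [130, 99, 160, 199, 12809], [164, 124, 4, 3, 10], [0, 129, 10, 5, 42], [0, 162, 79, 56, 2620], [127, 165, 34, 22, 146], [113, 197, 18, 24, 92], [102, 207, 15, 18, 86], [345, 210, 40, 45, 1594], [57, 212, 37, 47, 810], [44, 221, 11, 7, 41], [117, 225, 3, 5, 11], [148, 226, 9, 15, 85], [116, 232, 32, 22, 355], [346, 255, 53, 58, 2140], [339, 269, 11, 36, 111], [302, 283, 33, 32, 234], [336, 286, 4, 3, 11], [338, 294, 7, 13, 53], [339, 308, 12, 14, 118]]
```

The lever reads 0.86 rad, which is fully home. Comparing with the first pictures, only the board, lever, jaw and arm have changed. Handing in.

```bash
python3 - <<'E'
from cell import ctrl
print(ctrl.hand_in(), ctrl.observe()["clock"])
E
```

```text
the job is handed in; nothing more can be done
the job is handed in; nothing more can be done
```

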